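Release a bonded mount from the ratchet press

TASK

The adhesive under the specimen mount in the small rack press has set, so let it out: lift the holding pawl off the ratchet wheel and throw it right over onto its rest, then crank the wheel backwards until the ram is fully up. Then pull the slide-out table by its knob all the way out to its stop, with the mount still sitting flat in its nest. Leave the pawl thrown over and the ram up, let go of everything, and do not disturb the other things on the bench.

Things in the scene. Friction and masses are not known exactly. Their poses are not given: they have to be found in the camera images.
- press: Grey cast rack press, fixed to the bench. Base 120 mm (x) by 234 mm (y) by 30 mm; column at its -y end; head 240 mm high (x -30 to 30, y -112 to 55 mm, its underside 118 mm up). Origin on the bench under the crank shaft, z up; its own +x points out of the side that carries ratchet wheel, pawl and crank, its own +y points out of the front, where the slide-out table comes out. All press directions below are in this frame. It is turned by up to 0.35 rad on the bench.
- pawl (a joint): Angle of the holding pawl (rad): 0 engaged in the ratchet teeth (it falls there by its weight), 2.3 thrown right over on its rest. It turns about the press's x axis, the positive way taking +y to +z. It tips over by itself past about 0.9 and then stays by its weight. It turns freely (about 0.015 N m).
- pawl_bar (a point): Middle of the graspable part of the pawl's lifting bar: a bare steel bar, 10 mm in diameter and 36 mm long along the press's x (this point is 4 mm outward of its middle), at the end of a tab that stands up from the pawl, 36 mm from the pivot. Engaged, it is 20 mm towards +y and 30 mm above the pivot and about 259 mm over the bench; thrown over, it is 36 mm to the -y side of the pivot, 5 mm below it. Nothing is above it; the ratchet wheel is below it.
- pawl_pivot (a point): Point on the pawl's pivot axis (along the press's x), in the same cross-section as pawl_bar; 229 mm over the bench, fixed to the press at y -46 mm.
- wheel (a joint): Angle of the 80 mm, 12-tooth ratchet wheel (rad), about 0 at the start with the ram down on the mount. Backwards is positive: about the press's x axis, taking +y to +z, so that the crank handle goes up and over from the +y side to the -y side. It stops at 1.70, where the ram is fully up. With the pawl engaged it goes back at most about 0.06. The shaft has drag (0.25 N m) and stays where it is left. The ram rises 18 mm per rad.
- crank_handle (a point): Middle of the black revolving handle of the crank: a sleeve 19 mm in diameter, 52 mm long, along the press's x, spinning freely on its bolt, 60 mm from the shaft axis. At the start it stands on the +y side, about 15 to 45 degrees above the level of the shaft (the crank is clamped at a different angle each time). The crank arm, 16 to 22 mm wide, ends 31 mm inward (press -x) of this point.
- crank_axle (a point): Point on the axis of the crank shaft, in the same cross-section as crank_handle; 185 mm over the bench. The shaft lies along the press's x.
- shuttle (a joint): Travel of the slide-out table (m) along the press's +y: 0 under the ram, 0.095 at its outer stop. It needs about 3 N.
- shuttle_knob (a point): Middle of the gripping part of the table's black upright pull knob, 19 mm in diameter, its top 8 mm above this point and the table's plate 24 mm below it. This point is 75 mm over the bench and moves with the table.
- nest (a point): Centre of the floor of the nest on the slide-out table: a dark ring, inside 31.6 mm across, 5 mm high, in which the mount stands. Moves with the table; the floor is 51 mm over the bench. Axes parallel to the press's.
- ram_foot (a point): Centre of the underside of the ram's round pressing foot, 44 mm across, with a centring skirt 6 mm deep round the mount's top, so the mount cannot come out until the ram has risen more than 6 mm. About 73.5 mm over the bench when down, 104 mm when fully up.
- mount: The specimen mount: black resin disc 30 mm in diameter and 22 mm high, with a steel specimen showing in its top. Stands in the nest under the ram. Origin at the centre of its underside, z up.
- spare_a: Another resin mount, 30 mm across, 18 mm high, on the bench beside the press on its -x side. Not to be disturbed. Origin under its centre.
- spare_b: Another resin mount, 40 mm across, 22 mm high, on the bench on the press's +x side near its back. Not to be disturbed. Origin under its centre.
- dish: Glass dish, 90 mm across, 16 mm high, beside the press on its -x side. Not to be disturbed. Origin under its centre.
- screwdriver: Screwdriver 180 mm long with black handle, lying on the bench off the press's +x, +y corner. Not to be disturbed.
- slide_box: Closed grey box for glass slides, 92 x 80 x 34 mm, at the left of the bench. Not to be disturbed. Origin under its centre.
- wash_bottle: White wash bottle, 64 mm across and 185 mm high with its bent spout, at the left of the bench. Not to be disturbed. Origin under its centre.
- resin_jar: White jar with black cap, 70 mm across, 80 mm high, at the right of the bench. Not to be disturbed. Origin under its centre.

How it is judged:
By the outcome, as a careful person would: the job done as asked, in the order asked, and still so for the second after the job is handed in, with the robot touching nothing.
It also fails if it takes over 58 s, if anything falls off the work surface, if the arm or the gripper's body presses on something with over 40 N, if the wrist force passes 120 N, or if a joint passes its speed limit or range.

ROBOT

A 6-joint arm with a two-finger parallel gripper is mounted at the origin on the work surface. World frame = base frame: x ahead of the robot, y to its left, z up, the work surface at z = 0. Lengths are in m, angles in rad, forces in N, time in s.
With the tool pointing down it reaches from about 0.35 to 0.975 m from the base axis. Payload 4.9 kg.
Tool frame: the origin (TCP) lies midway between the tips of the shut fingers; the grasp point (between the pads) lies 19 mm behind it (manip.pinch_z is the x of the grasp point in the tool frame, in m); x points along the fingers, y is the direction in which the jaws open and shut, and the axes are right-handed (so a half turn about x gives the same grasp; the last joint's range is limited). The gripper opens to 85 mm and grips with 20 to 120 N. Pads are 22 mm wide; open, the fingers measure 114 mm over their backs; the gripper's body (76 mm by 85 mm) begins 54 mm behind the grasp point. The pads swing forward as they close: fully open they stand 13 mm farther back than shut.
Start: joints at [-1.447, 0.053, 1.613, -0, 1.476, -0.119], TCP at [0.15, -0.607, 0.231] pointing down, gripper open.
Joint ranges: [-3.01, 3.01], [-1.01, 2.22], [0.06, 2.58], [-1.02, 4.17], [0.09, 2.62], [-3.14, 3.14]. Speed limits (rad/s): [2.57, 2.57, 3.14, 3.14, 3.14, 3.14].

INTERFACE

Orientations are given as a unit quaternion [w, x, y, z].
In Python, from plant import sensors, cams, workorder, manip gives the robot as it stands.
- The arm moves only by the tool drive_tool, never from a script. Its argument "series" is a list of rows, each an object of numbers: "x", "y", "z": the shift along the tool's x, y, z in units of 25 mm (1.0 is 25 mm); "ax", "ay", "az": the turn, a rotation vector about the tool's x, y, z in units of 5 degrees (1.0 is 5 degrees). A call has 1 to 5 rows; each row is the pose to reach, as a shift and turn from the pose commanded when the call began, along the tool's axes at that moment; what a row does not reach only later rows make up. A row lasts 1/12 s, in which the tool goes at most 41.7 mm and 7.16 degrees, less where a joint would pass 70% of its speed; a pose out of reach is approached as far as the arm can. A call with a gripper value outside its range is refused whole. "hand" is the opening, from 0 (shut) to 1 (fully open), set as the call begins (left out, the last holds). The fingers move at their own pace and stop on an object; the grip force is fixed at half the most. Time passes only in rows, so rows that repeat a pose let the fingers close. It gives the time, the measured TCP pose, the force and the opening at its end, in the units of the state.
- sensors.state(): the state, without advancing time (a new reading comes with each control period).
- cams.grab_frame(name): name is "side" or "top"; returns a dict with "img" (400x640x3 uint8, blue, green, red), "camera_matrix" (3x3 intrinsics, pixels), "cam_to_world" (4x4, takes a point from camera to world coordinates). Camera axes: x right, y down, z forward; pixel columns grow to the right and rows downward; lengths in m; the calibration is good to about 2 mm. A picture is of the moment at which its call begins. There is no depth.
- workorder.job_done(): hands the job in, once; it reports no verdict.
The state is a dict: "time": time; "joint_pos": joint angles; "joint_vel": joint speeds; "joint_efforts": joint torques, N m; "tool_pos": TCP position; "tool_rot": TCP orientation; "contact_force": force on the tool from outside, world axes, zero at the start; "ft_torque": the same for the moment, N m; "gripper_width": opening from 0.0 (shut) to 1.0 (fully open).
Only numpy, scipy, OpenCV 4.12 (cv2) and the standard library are available. Lean on these libraries where they do the work, as an engineer would, in place of code of your own. Each camera call takes 0.05 s, during which the arm holds its last target.

## Working session

There is one attempt and no reset: what is moved stays moved. The work goes in short steps, Python scripts to look and compute and a tool call to move; the robot and the scene stay as the last step left them, time stands still between calls to the robot, and variables do not carry over. Pictures are saved under pics/ and viewed, and the job is handed in when it is done.

Besides the shell and the picture viewer there is one more tool, called as a command line: name --argument value ..., lists and objects as JSON in quotes. drive_tool: Moves the arm, as the interface text tells. Its arguments: {"type":"object","properties":{"series":{"type":"array","items":{"type":"object","properties":{"x":{"type":"number"},"y":{"type":"number"},"z":{"type":"number"},"ax":{"type":"number"},"ay":{"type":"number"},"az":{"type":"number"}}}},"hand":{"type":"number"}},"required":["series"]}

```bash
ls; mkdir -p pics; python3 - <<'E'
from plant import sensors, cams, workorder, manip
import cv2,numpy as np
print(sensors.state()); print([a for a in dir(manip) if a[0]!='_'], manip.pinch_z)
for n in("side","top"):
    f=cams.grab_frame(n); cv2.imwrite(f"pics/{n}0.png",f["img"]); print(n,f["camera_matrix"],f["cam_to_world"])
    np.savez(f"pics/{n}0.npz",**f)
E
```

```text
pics
{'time': 0.0, 'joint_pos': array([-1.44700697e+00,  5.33978451e-02,  1.61428656e+00,  8.40069754e-06,
        1.47601429e+00, -1.19003966e-01]), 'joint_vel': array([-4.64843247e-04, -3.57076740e-05,  7.15411875e-04, -1.40569845e-04,
       -8.96945923e-04,  8.75803117e-05]), 'joint_efforts': array([-1.03990922e-03, -3.93674505e+01, -3.70182145e+01, -2.02538636e-04,
        7.09277650e-03, -3.93744642e-06]), 'tool_pos': array([ 0.15018205, -0.60604531,  0.23004206]), 'tool_rot': array([ 0.08488478,  0.70190363,  0.08637399, -0.70190128]), 'contact_force': array([ 0.03720428, -0.03648104,  0.67625939]), 'ft_torque': array([-0.00353871, -0.00920008,  0.00900876]), 'gripper_width': 1.0003590952955845}
['IKError', 'pinch_z'] -0.0187
side [[495.13830832   0.         316.98809002]
 [  0.         495.13830832 199.30657844]
 [  0.           0.           1.        ]] [[-0.99719513 -0.02626418  0.07008606  0.39835305]
 [-0.07275035  0.56014718 -0.82519242  1.17703423]
 [-0.01758551 -0.82797665 -0.56048677  0.97110832]
 [ 0.          0.          0.          1.        ]]
top [[388.9005213    0.         321.86372556]
 [  0.         388.9005213  207.07608179]
 [  0.           0.           1.        ]] [[-0.0805683  -0.96926929  0.2324345   0.23664407]
 [-0.99674272  0.07918003 -0.01531223  0.00858911]
 [-0.00356249 -0.23291108 -0.97249151  1.36615738]
 [ 0.          0.          0.          1.        ]]
```

View pics/side0.png

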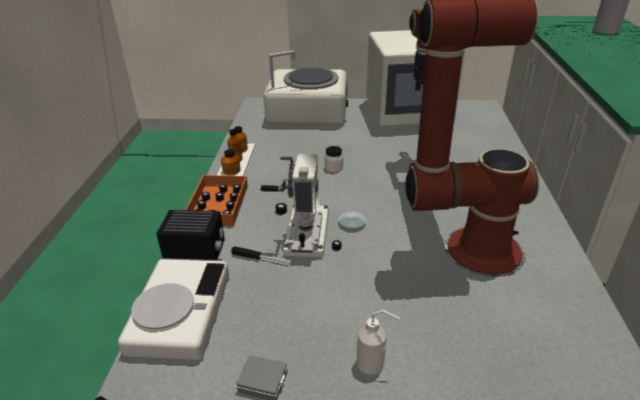

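View pics/top0.png

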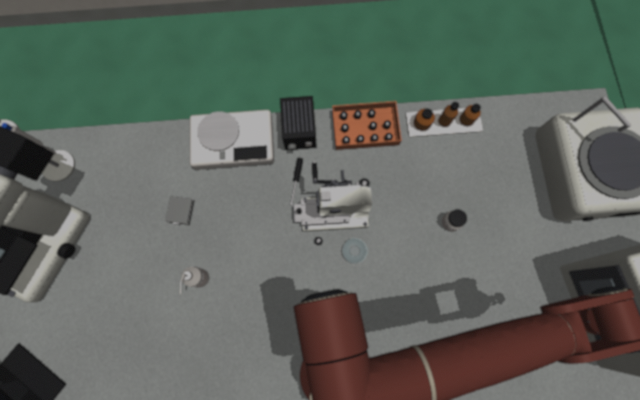

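The side view shows the press at about (305,205), with its crank handle at (270,188). In the top view it is at about (335,203), with the wheel side facing away from the robot (+x world) and the front facing +y. I'll zoom in on both.

```bash
python3 - <<'E'
import cv2
a=cv2.imread("pics/side0.png")[140:260,240:380]; b=cv2.imread("pics/top0.png")[150:250,270:390]
cv2.imwrite("pics/side0z.png",cv2.resize(a,(700,600),interpolation=cv2.INTER_CUBIC))
cv2.imwrite("pics/top0z.png",cv2.resize(b,(720,600),interpolation=cv2.INTER_CUBIC))
E
```

```text
(no output)
```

View pics/side0z.png

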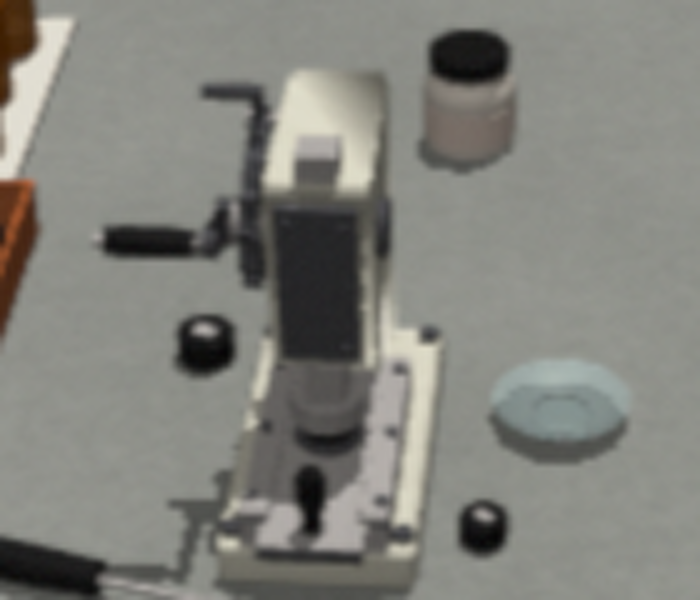

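View pics/top0z.png

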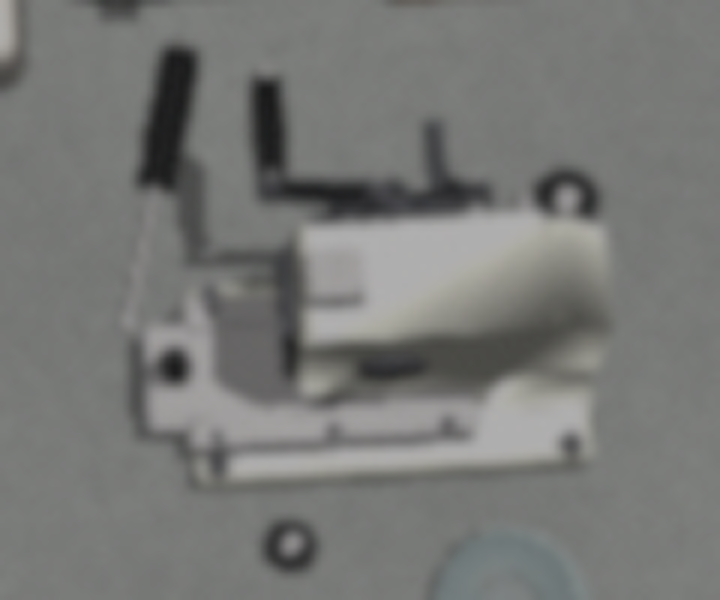

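```bash
cat > h.py <<'E'
import numpy as np
def load(n): return np.load(f"pics/{n}.npz")
def ray(f,px):
    K=f["camera_matrix"];T=f["cam_to_world"]
    d=T[:3,:3]@np.linalg.solve(K,[px[0],px[1],1.]); return T[:3,3],d/np.linalg.norm(d)
def plane(f,px,z):
    o,d=ray(f,px); return o+d*(z-o[2])/d[2]
def tri(f,p,g,q):
    o1,d1=ray(f,p);o2,d2=ray(g,q)
    t=np.linalg.lstsq(np.c_[d1,-d2],o2-o1,rcond=None)[0]
    a=o1+t[0]*d1;b=o2+t[1]*d2
    return (a+b)/2,np.linalg.norm(a-b)
E
python3 - <<'E'
from h import *
np.set_printoptions(precision=4,suppress=True)
S=load("side0");T=load("top0")
s=lambda x,y:(240+x/5-.4,140+y/5-.4); t=lambda x,y:(270+x/6-.4,150+y/6-.4)
for n,a,b in [("handle out",(105,240),(265,78)),("handle in",(195,242),(269,170)),("pawl out",(205,92),(432,122)),("pawl in",(258,92),(439,182)),("knobtop",(310,470),(174,362)),
 ("headFR(-x)top",(358,190),(300,370)),("headF+x",(270,188),(297,232)),("base -x+y top",(413,558),(190,470)),("base -x-y",(440,342),(590,458))]:
    print(n,*tri(S,s(*a),T,t(*b)))
print("knob",plane(S,s(310,470),.083),plane(T,t(174,366),.083))
print("handle",plane(S,s(150,241),.215),plane(T,t(267,124),.215))
print("bar",plane(S,s(230,92),.259),plane(T,t(435,150),.259))
a,b=plane(T,t(195,480),.03),plane(T,t(590,458),.03); print("base",a,b,a-b,np.linalg.norm(a-b))
print("spare_a",plane(T,t(290,546),.018),"spare_b",plane(T,t(567,195),.022))
E
```

```text
handle out [0.6586 0.0042 0.2097] 0.00024263964052133585
handle in [0.607  0.0059 0.2112] 0.0008851456400430097
pawl out [ 0.6092 -0.0767  0.2621] 0.0004903775195655146
pawl in [ 0.5779 -0.0773  0.2624] 0.00012209976329182704
knobtop [0.5377 0.067  0.097 ] 0.0023466451539161247
headFR(-x)top [ 0.5037 -0.0018  0.2409] 0.02014134271021991
headF+x [ 0.5639 -0.0055  0.2412] 0.0005548571124471657
base -x+y top [0.4836 0.0653 0.0337] 0.005902879447345347
base -x-y [ 0.4772 -0.1682  0.0234] 0.0012115731837775217
knob [0.5412 0.0489 0.083 ] [0.5375 0.0679 0.083 ]
handle [0.6312 0.0122 0.215 ] [0.6313 0.0051 0.215 ]
bar [ 0.5951 -0.0826  0.259 ] [ 0.5958 -0.0771  0.259 ]
base [0.4811 0.0627 0.03  ] [ 0.4754 -0.1673  0.03  ] [0.0057 0.23   0.    ] 0.2300633360345701
spare_a [0.44   0.0107 0.018 ] spare_b [ 0.6379 -0.1719  0.022 ]
```

```bash
cat >> h.py <<'E'
from scipy.spatial.transform import Rotation as Ro
def st():
    from plant import sensors
    s=sensors.state(); q=s["tool_rot"]; return s,Ro.from_quat([q[1],q[2],q[3],q[0]])
YAW=-0.027
PX=np.array([np.cos(YAW),np.sin(YAW),0]);PY=np.array([-np.sin(YAW),np.cos(YAW),0])
def togo(target,Rt=None):
    s,R=st(); d=R.inv().apply(np.array(target)-s["tool_pos"])/.025
    print("shift",np.round(d,2), end=" ")
    if Rt is not None: print("turn",np.round(np.degrees((R.inv()*Rt).as_rotvec())/5,2))
    else: print()
def down(sign=1): # tool x down, tool y = sign*PY
    x=np.array([0,0,-1.]);y=sign*PY;return Ro.from_matrix(np.c_[x,y,np.cross(x,y)])
E
python3 - <<'E'
from h import *
np.set_printoptions(precision=3,suppress=True)
s,R=st(); print(R.as_matrix()); print(s["joint_pos"])
for sg in(1,-1): togo([.60,-.035,.30],down(sg))
E
```

```text
[[-0.     0.24  -0.971]
 [ 0.002 -0.971 -0.24 ]
 [-1.    -0.002 -0.   ]]
[-1.447  0.053  1.614  0.     1.476 -0.119]
shift [ -2.75 -17.85 -22.96] turn [-32.91  -0.03   0.  ]
shift [ -2.75 -17.85 -22.96] turn [3.09 0.   0.02]
```

drive_tool --series '[{"x":-1.6,"ax":1.4},{"x":-3.2,"ax":2.8},{"x":-4.8,"ax":3.09,"z":-1},{"x":-5.6,"ax":3.09,"z":-2},{"x":-6,"ax":3.09,"y":-1,"z":-3}]' --hand 0

```text
schema error: expected keys x, y, z, ax, ay, az
```

```bash
python3 - <<'E'
from h import *
np.set_printoptions(precision=3,suppress=True)
s,R=st(); print(s["time"],s["tool_pos"],s["joint_pos"],s["gripper_width"]); togo([.598,-.03,.38],down(-1))
E
```

```text
0.1 [ 0.15  -0.606  0.23 ] [-1.447  0.053  1.614  0.     1.476 -0.119] 1.001454623952066
shift [ -5.95 -18.07 -22.93] turn [3.09 0.   0.02]
```

All six keys are required.

drive_tool --series '[{"x":-1.6,"y":0,"z":0,"ax":1.4,"ay":0,"az":0},{"x":-3.2,"y":0,"z":0,"ax":2.8,"ay":0,"az":0},{"x":-4.8,"y":0,"z":-1,"ax":3.09,"ay":0,"az":0},{"x":-5.6,"y":-1,"z":-2,"ax":3.09,"ay":0,"az":0},{"x":-6,"y":-2,"z":-3,"ax":3.09,"ay":0,"az":0}]' --hand 0

```text
time: 0.52
tool_pos: [0.2114, -0.5409, 0.3852]
tool_rot: [-0.008, 0.708, -0.012, -0.707]
contact_force: [1.2, -0.1, 0.4]
gripper_width: 0.3
```

```bash
python3 - <<'E'
from h import *
np.set_printoptions(precision=3,suppress=True)
s,R=st(); print(s["time"],s["tool_pos"],s["joint_pos"],s["gripper_width"]); togo([.598,-.03,.38],down(-1))
E
```

```text
0.5167 [ 0.211 -0.541  0.385] [-1.326 -0.1    1.512  0.     1.725  0.273] 0.29972464170077256
shift [  0.13 -20.87 -14.87] turn [-0.02 -0.02 -0.05]
```

drive_tool --series '[{"x":0,"y":-1.3,"z":-0.9,"ax":0,"ay":0,"az":0},{"x":0,"y":-2.6,"z":-1.8,"ax":0,"ay":0,"az":0},{"x":0,"y":-3.9,"z":-2.7,"ax":0,"ay":0,"az":0},{"x":0,"y":-5.2,"z":-3.6,"ax":0,"ay":0,"az":0},{"x":0,"y":-6.5,"z":-4.5,"ax":0,"ay":0,"az":0}]'

```text
time: 0.93
tool_pos: [0.3285, -0.3788, 0.3808]
tool_rot: [0.01, -0.707, 0.01, 0.707]
contact_force: [1.1, -0.2, 0.5]
gripper_width: -0.001
```

drive_tool --series '[{"x":0,"y":-1.3,"z":-0.9,"ax":0,"ay":0,"az":0},{"x":0,"y":-2.6,"z":-1.8,"ax":0,"ay":0,"az":0},{"x":0,"y":-3.9,"z":-2.7,"ax":0,"ay":0,"az":0},{"x":0,"y":-5.2,"z":-3.6,"ax":0,"ay":0,"az":0},{"x":0,"y":-6.5,"z":-4.5,"ax":0,"ay":0,"az":0}]'

```text
time: 1.35
tool_pos: [0.4453, -0.2193, 0.3809]
tool_rot: [0.01, -0.707, 0.01, 0.707]
contact_force: [0.3, -0.6, -0.1]
gripper_width: 0.002
```

```bash
python3 - <<'E'
from h import *
np.set_printoptions(precision=3,suppress=True)
s,R=st(); print(s["time"],s["tool_pos"],s["joint_pos"],s["gripper_width"]); togo([.6,-.03,.3],down(-1))
E
```

```text
1.35 [ 0.445 -0.219  0.381] [-0.608 -0.301  1.691 -0.     1.751  0.99 ] 0.001885169991278187
shift [ 3.24 -7.74 -5.98] turn [0. 0. 0.]
```

drive_tool --series '[{"x":0,"y":-1.3,"z":-1,"ax":0,"ay":0,"az":0},{"x":0,"y":-2.6,"z":-2,"ax":0,"ay":0,"az":0},{"x":0,"y":-3.9,"z":-3,"ax":0,"ay":0,"az":0},{"x":0,"y":-5.2,"z":-4,"ax":0,"ay":0,"az":0},{"x":0,"y":-6.5,"z":-5,"ax":0,"ay":0,"az":0}]'

```text
time: 1.77
tool_pos: [0.5748, -0.0601, 0.3808]
tool_rot: [0.009, -0.707, 0.009, 0.707]
contact_force: [0.2, -0.9, 0.4]
gripper_width: 0.006
```

drive_tool --series '[{"x":1,"y":-1,"z":-0.98,"ax":0,"ay":0,"az":0},{"x":2,"y":-1.0,"z":-0.98,"ax":0,"ay":0,"az":0},{"x":3,"y":-1.0,"z":-0.98,"ax":0,"ay":0,"az":0},{"x":3.5,"y":-1.0,"z":-0.98,"ax":0,"ay":0,"az":0},{"x":3.5,"y":-1.0,"z":-0.98,"ax":0,"ay":0,"az":0}]'

```text
time: 2.18
tool_pos: [0.5973, -0.0374, 0.2888]
tool_rot: [0.01, -0.704, 0.009, 0.71]
contact_force: [0.2, -0.2, -1.2]
gripper_width: 0.006
```

```bash
python3 - <<'E'
from h import *
from plant import cams
import cv2
np.set_printoptions(precision=3,suppress=True)
s,R=st(); print(s["time"],s["tool_pos"],s["joint_pos"],s["gripper_width"]); togo([.6,-.04,.248],down(-1))
a=cams.grab_frame("side")["img"][100:260,220:400];b=cams.grab_frame("top")["img"][150:250,270:390]
cv2.imwrite("pics/s1.png",np.hstack([cv2.resize(a,(450,400),interpolation=3),cv2.resize(b,(350,400))]))
E
```

```text
2.1833 [ 0.597 -0.037  0.289] [-0.187 -0.032  1.603 -0.     1.579  1.411] 0.006217163399943002
shift [ 1.63  0.1  -0.13] turn [0.   0.09 0.01]
```

View pics/s1.png

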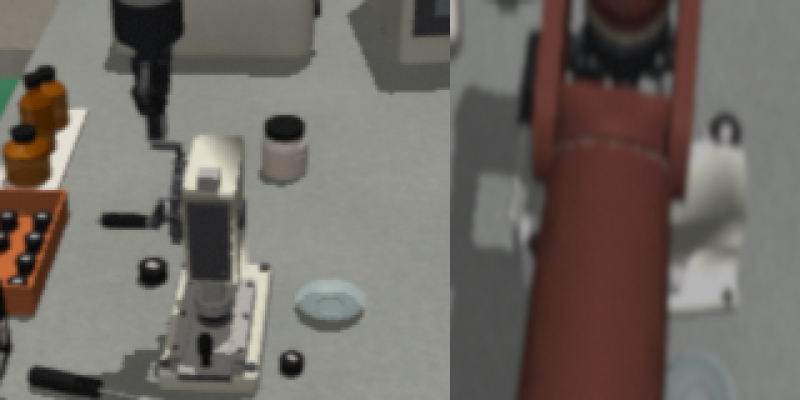

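drive_tool --series '[{"x":0.9,"y":0,"z":0,"ax":0,"ay":0,"az":0},{"x":1.65,"y":0,"z":0,"ax":0,"ay":-0.09,"az":0},{"x":1.65,"y":0.3,"z":0,"ax":0,"ay":-0.09,"az":0},{"x":1.65,"y":0.6,"z":0,"ax":0,"ay":-0.09,"az":0},{"x":1.65,"y":0.9,"z":0,"ax":0,"ay":-0.09,"az":0}]'

```text
time: 2.7
tool_pos: [0.599, -0.0612, 0.2538]
tool_rot: [0.01, -0.705, 0.009, 0.709]
contact_force: [0.5, 8.2, 9.0]
gripper_width: 0.003
```

drive_tool --series '[{"x":0,"y":0.3,"z":0,"ax":0,"ay":0,"az":0},{"x":0,"y":0.6,"z":0,"ax":0,"ay":0,"az":0},{"x":0,"y":0.9,"z":0,"ax":0,"ay":0,"az":0},{"x":0,"y":1.2,"z":0,"ax":0,"ay":0,"az":0},{"x":0,"y":1.5,"z":0,"ax":0,"ay":0,"az":0}]'

```text
time: 3.12
tool_pos: [0.5976, -0.099, 0.2529]
tool_rot: [0.01, -0.704, 0.01, 0.71]
contact_force: [0.2, -0.2, -0.4]
gripper_width: -0.003
```

```bash
python3 - <<'E'
from h import *
from plant import cams
import cv2
np.set_printoptions(precision=3,suppress=True)
s,R=st(); print(s["time"],s["tool_pos"],s["joint_pos"],s["contact_force"]); togo([.6,-.1,.248],down(-1))
a=cams.grab_frame("side")["img"][100:260,220:400]
cv2.imwrite("pics/s2.png",cv2.resize(a,(675,600),interpolation=3))
E
```

```text
3.1167 [ 0.598 -0.099  0.253] [-0.286  0.     1.63  -0.002  1.518  1.312] [ 0.169 -0.243 -0.449]
shift [ 0.19  0.04 -0.1 ] turn [-0.    0.09 -0.  ]
```

View pics/s2.png

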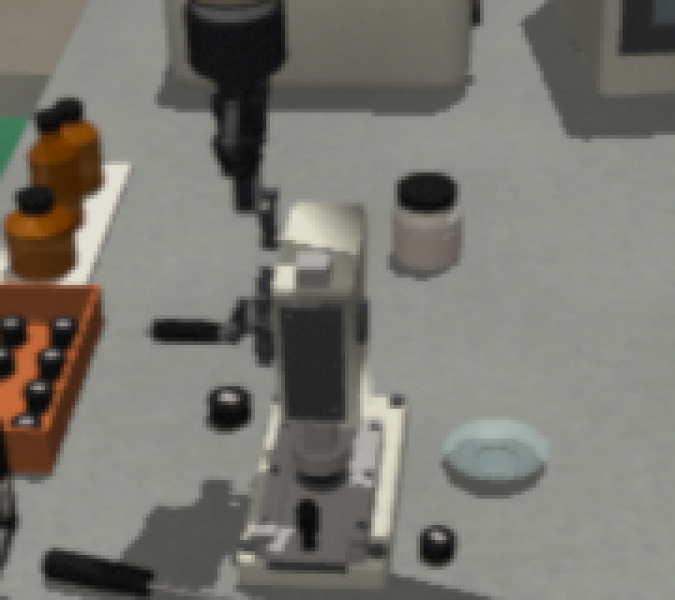

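drive_tool --series '[{"x":0,"y":0.3,"z":0,"ax":0,"ay":0,"az":0},{"x":0,"y":0.6,"z":0,"ax":0,"ay":0,"az":0},{"x":-0.5,"y":0.6,"z":0,"ax":0,"ay":0,"az":0},{"x":-2,"y":0,"z":0,"ax":0,"ay":0,"az":0},{"x":-3,"y":-1.5,"z":0,"ax":0,"ay":0,"az":0}]'

```text
time: 3.58
tool_pos: [0.5991, -0.0656, 0.3279]
tool_rot: [0.011, -0.704, 0.012, 0.71]
contact_force: [0.3, 1.0, 0.8]
gripper_width: -0.003
```

drive_tool --series '[{"x":0,"y":-1.5,"z":-0.6,"ax":0,"ay":0,"az":0},{"x":0,"y":-3,"z":-1.2,"ax":0,"ay":0,"az":0},{"x":0,"y":-4,"z":-1.3,"ax":0,"ay":0,"az":0},{"x":0,"y":-4,"z":-1.3,"ax":0,"ay":0,"az":0},{"x":0,"y":-4,"z":-1.3,"ax":0,"ay":0,"az":0}]' --hand 0.6

```text
time: 4.0
tool_pos: [0.6344, 0.0372, 0.3261]
tool_rot: [0.008, -0.704, 0.009, 0.71]
contact_force: [0.8, -0.4, 0.3]
gripper_width: 0.6
```

```bash
python3 - <<'E'
from h import *
from plant import cams
import cv2
np.set_printoptions(precision=3,suppress=True)
s,R=st(); print(s["time"],s["tool_pos"],s["joint_pos"],s["gripper_width"]); togo([.632,.0055,.26],down(-1))
a=cams.grab_frame("side")["img"][100:260,220:400];b=cams.grab_frame("top")["img"][150:250,270:390]
cv2.imwrite("pics/s3.png",np.hstack([cv2.resize(a,(450,400),interpolation=3),cv2.resize(b,(350,400))]))
E
```

```text
4.0 [0.634 0.037 0.326] [-0.058  0.044  1.466 -0.001  1.639  1.537] 0.599734609435909
shift [2.64 1.27 0.04] turn [ 0.03  0.09 -0.  ]
```

View pics/s3.png

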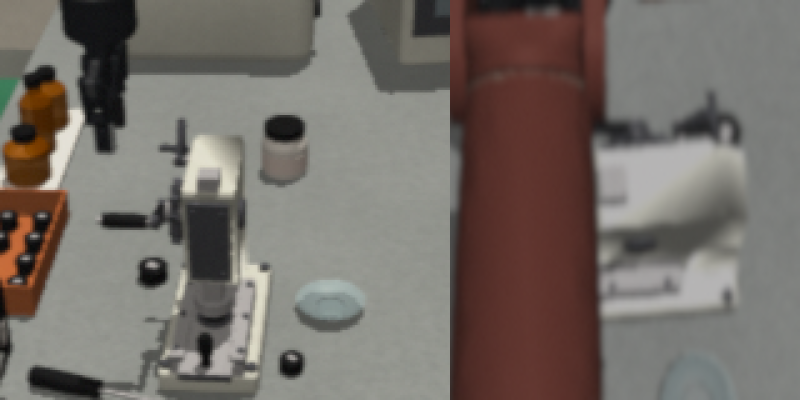

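drive_tool --series '[{"x":0.5,"y":1.27,"z":0.05,"ax":0,"ay":0.09,"az":0},{"x":1.7,"y":1.27,"z":0.05,"ax":0,"ay":0.09,"az":0},{"x":2.9,"y":1.27,"z":0.05,"ax":0,"ay":0.09,"az":0},{"x":4,"y":1.27,"z":0.05,"ax":0,"ay":0.09,"az":0},{"x":4.4,"y":1.27,"z":0.05,"ax":0,"ay":0.09,"az":0}]'

```text
time: 4.52
tool_pos: [0.6286, 0.0027, 0.2103]
tool_rot: [0.011, -0.704, 0.01, 0.71]
contact_force: [-0.9, 0.7, -0.4]
gripper_width: 0.599
```

```bash
python3 - <<'E'
from h import *
from plant import cams
import cv2
np.set_printoptions(precision=3,suppress=True)
s,R=st(); print(s["time"],s["tool_pos"],s["contact_force"],s["gripper_width"]); togo([.632,.0055,.192],down(-1))
a=cams.grab_frame("side")["img"][140:230,230:330]
cv2.imwrite("pics/s4.png",cv2.resize(a,(660,600),interpolation=3))
E
```

```text
4.5167 [0.629 0.003 0.21 ] [-0.914  0.677 -0.399] 0.5993132208567039
shift [ 0.73 -0.12 -0.14] turn [-0.03  0.09  0.  ]
```

View pics/s4.png

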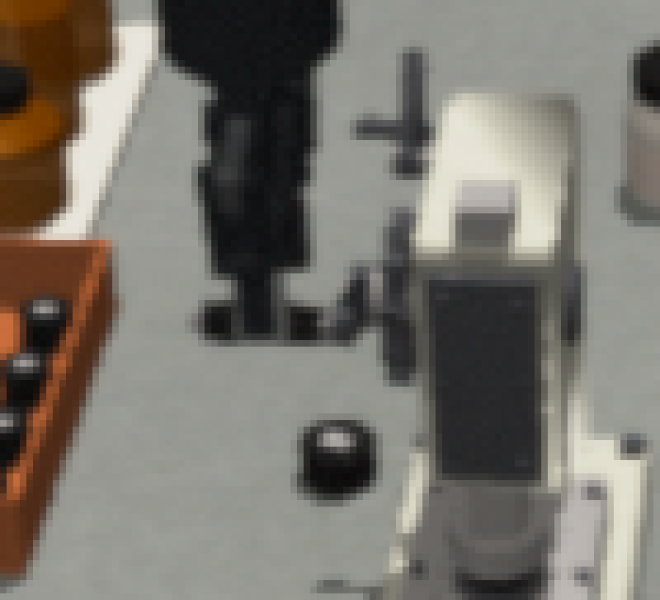

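drive_tool --series '[{"x":0.4,"y":-0.05,"z":-0.1,"ax":0,"ay":0,"az":0},{"x":0.7,"y":-0.05,"z":-0.1,"ax":0,"ay":0,"az":0},{"x":0.7,"y":-0.05,"z":-0.1,"ax":0,"ay":0,"az":0},{"x":0.7,"y":-0.05,"z":-0.1,"ax":0,"ay":0,"az":0},{"x":0.7,"y":-0.05,"z":-0.1,"ax":0,"ay":0,"az":0}]'

```text
time: 4.98
tool_pos: [0.6346, 0.0054, 0.1994]
tool_rot: [-0.009, 0.708, -0.01, -0.706]
contact_force: [0.1, 0.1, -0.3]
gripper_width: 0.601
```

drive_tool --series '[{"x":0,"y":0,"z":0,"ax":0,"ay":0,"az":0},{"x":0,"y":0,"z":0,"ax":0,"ay":0,"az":0},{"x":0,"y":0,"z":0,"ax":0,"ay":0,"az":0},{"x":0,"y":0,"z":0,"ax":0,"ay":0,"az":0},{"x":0,"y":0,"z":0,"ax":0,"ay":0,"az":0}]' --hand 0

```text
time: 5.4
tool_pos: [0.6342, 0.0056, 0.1986]
tool_rot: [-0.009, 0.708, -0.009, -0.707]
contact_force: [-1.1, 0.4, 1.7]
gripper_width: 0.18
```

```bash
python3 - <<'E'
from h import *
np.set_printoptions(precision=3,suppress=True)
s,R=st(); print(s["time"],s["tool_pos"],s["contact_force"],s["ft_torque"],s["gripper_width"],s["gripper_width"]*85)
E
```

```text
5.4 [0.634 0.006 0.199] [-1.065  0.439  1.727] [ 0.109 -0.016  0.091] 0.18035734713308504 15.330374506312229
```

```bash
python3 - <<'E'
from h import *
from plant import cams
import cv2
a=cams.grab_frame("side")["img"][140:230,230:330]
cv2.imwrite("pics/s5.png",cv2.resize(a,(660,600),interpolation=3))
E
```

```text
(no output)
```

View pics/s5.png

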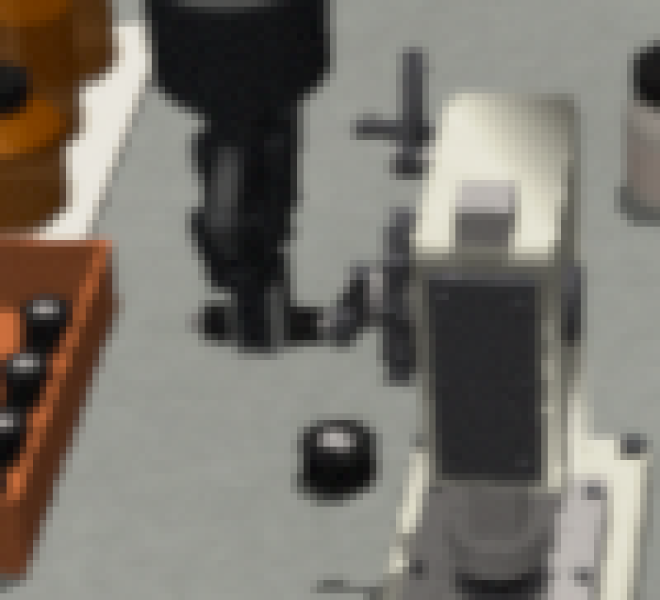

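drive_tool --series '[{"x":0,"y":0,"z":0,"ax":0,"ay":0,"az":0},{"x":0,"y":0,"z":0,"ax":0,"ay":0,"az":0},{"x":0.3,"y":0,"z":0,"ax":0,"ay":0,"az":0},{"x":0.3,"y":0,"z":0,"ax":0,"ay":0,"az":0},{"x":0.3,"y":0,"z":0,"ax":0,"ay":0,"az":0}]' --hand 0.5

```text
time: 5.87
tool_pos: [0.6331, 0.0055, 0.189]
tool_rot: [0.01, -0.706, 0.009, 0.708]
contact_force: [0.1, -1.0, 0.3]
gripper_width: 0.498
```

drive_tool --series '[{"x":0,"y":0,"z":0,"ax":0,"ay":0,"az":0},{"x":0,"y":0,"z":0,"ax":0,"ay":0,"az":0},{"x":0,"y":0,"z":0,"ax":0,"ay":0,"az":0},{"x":0,"y":0,"z":0,"ax":0,"ay":0,"az":0},{"x":0,"y":0,"z":0,"ax":0,"ay":0,"az":0}]' --hand 0

```text
time: 6.28
tool_pos: [0.6339, 0.0056, 0.1906]
tool_rot: [-0.009, 0.707, -0.009, -0.707]
contact_force: [-0.5, 0.6, 0.6]
gripper_width: 0.188
```

```bash
python3 - <<'E'
from h import *
np.set_printoptions(precision=3,suppress=True)
s,R=st(); print(s["time"],s["tool_pos"],s["contact_force"],s["ft_torque"],s["gripper_width"],s["gripper_width"]*85)
# arc deltas per row (tool units), from handle (phi0) about axle
r=60/25; p0=np.radians(25)
for d in np.arange(0,1.75,.1):
    print(round(d,2),"y",round(r*(np.cos(p0)-np.cos(p0+d)),2),"x",round(-r*(np.sin(p0+d)-np.sin(p0)),2))
E
```

```text
6.2833 [0.634 0.006 0.191] [-0.464  0.61   0.59 ] [0.093 0.023 0.152] 0.18810941167865988 15.98929999268609
0.0 y 0.0 x -0.0
0.1 y 0.11 x -0.21
0.2 y 0.24 x -0.41
0.3 y 0.4 x -0.6
0.4 y 0.57 x -0.77
0.5 y 0.75 x -0.92
0.6 y 0.95 x -1.05
0.7 y 1.16 x -1.16
0.8 y 1.39 x -1.25
0.9 y 1.62 x -1.32
1.0 y 1.85 x -1.36
1.1 y 2.09 x -1.38
1.2 y 2.33 x -1.38
1.3 y 2.57 x -1.35
1.4 y 2.8 x -1.3
1.5 y 3.03 x -1.23
1.6 y 3.25 x -1.13
1.7 y 3.46 x -1.01
```

drive_tool --series '[{"x":-0.21,"y":0.11,"z":0,"ax":0,"ay":0,"az":0},{"x":-0.41,"y":0.24,"z":0,"ax":0,"ay":0,"az":0},{"x":-0.6,"y":0.4,"z":0,"ax":0,"ay":0,"az":0},{"x":-0.77,"y":0.57,"z":0,"ax":0,"ay":0,"az":0},{"x":-0.92,"y":0.75,"z":0,"ax":0,"ay":0,"az":0}]'

```text
time: 6.7
tool_pos: [0.6337, -0.01, 0.2139]
tool_rot: [-0.012, 0.707, -0.007, -0.707]
contact_force: [1.0, 10.6, 0.8]
gripper_width: 0.187
```

```bash
python3 - <<'E'
from h import *
from plant import cams
import cv2
np.set_printoptions(precision=3,suppress=True)
s,R=st(); print(s["time"],s["tool_pos"],s["contact_force"],s["ft_torque"],s["gripper_width"]*85)
a=cams.grab_frame("side")["img"][140:230,230:330]
cv2.imwrite("pics/s6.png",cv2.resize(a,(660,600),interpolation=3))
E
```

```text
6.7 [ 0.634 -0.01   0.214] [ 1.006 10.632  0.775] [ 1.741 -0.21  -0.144] 15.865090962359597
```

View pics/s6.png

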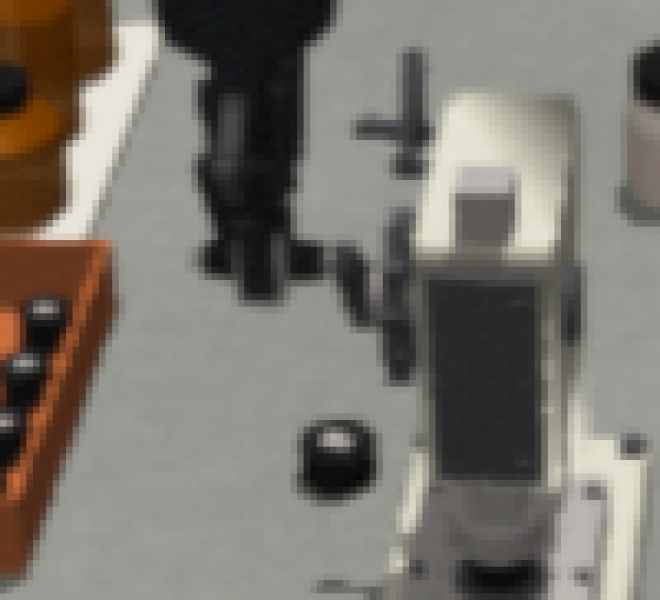

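The crank is turning and the ram is rising. I'll carry on round the arc.

drive_tool --series '[{"x":-0.13,"y":0.2,"z":0,"ax":0,"ay":0,"az":0},{"x":-0.24,"y":0.41,"z":0,"ax":0,"ay":0,"az":0},{"x":-0.33,"y":0.64,"z":0,"ax":0,"ay":0,"az":0},{"x":-0.4,"y":0.87,"z":0,"ax":0,"ay":0,"az":0},{"x":-0.44,"y":1.1,"z":0,"ax":0,"ay":0,"az":0}]'

```text
time: 7.17
tool_pos: [0.6336, -0.0379, 0.2282]
tool_rot: [-0.011, 0.708, -0.007, -0.706]
contact_force: [-2.4, 8.9, 10.5]
gripper_width: 0.186
```

drive_tool --series '[{"x":-0.02,"y":0.24,"z":0,"ax":0,"ay":0,"az":0},{"x":-0.02,"y":0.48,"z":0,"ax":0,"ay":0,"az":0},{"x":0.01,"y":0.72,"z":0,"ax":0,"ay":0,"az":0},{"x":0.06,"y":0.95,"z":0,"ax":0,"ay":0,"az":0},{"x":0.06,"y":0.95,"z":0,"ax":0,"ay":0,"az":0}]'

```text
time: 7.58
tool_pos: [0.6332, -0.0652, 0.2279]
tool_rot: [-0.009, 0.709, -0.01, -0.705]
contact_force: [-3.4, 1.4, 12.0]
gripper_width: 0.191
```

```bash
python3 - <<'E'
from h import *
np.set_printoptions(precision=3,suppress=True)
s,R=st(); print(s["time"],s["tool_pos"],s["contact_force"],s["ft_torque"],s["gripper_width"]*85)
g=s["tool_pos"]+R.apply([-.0187,0,0]);print(g, g-np.array([0,-.049,.185]))
E
```

```text
7.5833 [ 0.633 -0.065  0.228] [-3.363  1.362 12.017] [0.108 0.682 0.104] 16.22982157191944
[ 0.633 -0.065  0.247] [ 0.633 -0.016  0.062]
```

drive_tool --series '[{"x":0.07,"y":0.23,"z":0,"ax":0,"ay":0,"az":0},{"x":0.17,"y":0.45,"z":0,"ax":0,"ay":0,"az":0},{"x":0.29,"y":0.66,"z":0,"ax":0,"ay":0,"az":0},{"x":0.29,"y":0.66,"z":0,"ax":0,"ay":0,"az":0},{"x":0.29,"y":0.66,"z":0,"ax":0,"ay":0,"az":0}]'

```text
time: 8.0
tool_pos: [0.6332, -0.0778, 0.223]
tool_rot: [-0.011, 0.709, -0.007, -0.705]
contact_force: [-6.5, 12.8, 19.1]
gripper_width: 0.183
```

```bash
python3 - <<'E'
from h import *
from plant import cams
import cv2
np.set_printoptions(precision=3,suppress=True)
s,R=st(); print(s["time"],s["tool_pos"],s["contact_force"],s["ft_torque"],s["gripper_width"]*85)
a=cams.grab_frame("side")["img"][140:230,230:330]
cv2.imwrite("pics/s7.png",cv2.resize(a,(660,600),interpolation=3))
E
```

```text
8.0 [ 0.633 -0.078  0.223] [-6.525 12.8   19.102] [ 2.038  1.202 -0.069] 15.523966033364323
```

View pics/s7.png

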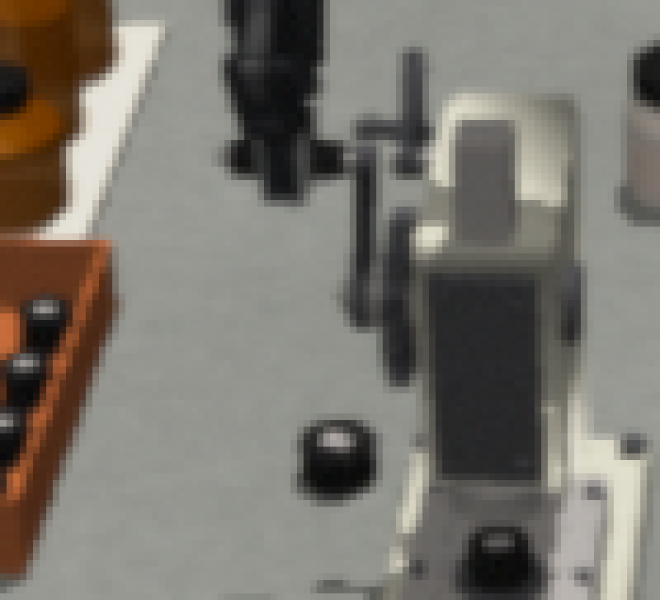

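drive_tool --series '[{"x":0.06,"y":0.1,"z":0,"ax":0,"ay":0,"az":0},{"x":0.12,"y":0.2,"z":0,"ax":0,"ay":0,"az":0},{"x":0.12,"y":0.2,"z":0,"ax":0,"ay":0,"az":0},{"x":0.12,"y":0.2,"z":0,"ax":0,"ay":0,"az":0}]'

```text
time: 8.38
tool_pos: [0.6335, -0.0783, 0.2224]
tool_rot: [-0.013, 0.71, -0.003, -0.704]
contact_force: [-9.1, 26.9, 29.5]
gripper_width: 0.189
```

```bash
python3 - <<'E'
from h import *
np.set_printoptions(precision=3,suppress=True)
s,R=st(); print(s["time"],s["tool_pos"],s["contact_force"],s["ft_torque"],s["gripper_width"]*85)
E
```

```text
8.3833 [ 0.633 -0.078  0.222] [-9.116 26.924 29.504] [ 4.169  1.838 -0.235] 16.058717032542873
```

drive_tool --series '[{"x":-0.15,"y":-0.22,"z":0,"ax":0,"ay":0,"az":0},{"x":-0.15,"y":-0.22,"z":0,"ax":0,"ay":0,"az":0}]'

```text
time: 8.55
tool_pos: [0.6332, -0.0777, 0.2231]
tool_rot: [-0.01, 0.709, -0.008, -0.705]
contact_force: [-5.5, 9.5, 19.0]
gripper_width: 0.185
```

drive_tool --series '[{"x":0,"y":0,"z":0,"ax":0,"ay":0,"az":0},{"x":0,"y":0,"z":0,"ax":0,"ay":0,"az":0},{"x":0,"y":0,"z":0,"ax":0,"ay":0,"az":0},{"x":-1,"y":0,"z":0,"ax":0,"ay":0,"az":0},{"x":-2,"y":0,"z":0,"ax":0,"ay":0,"az":0}]' --hand 0.55

```text
time: 8.97
tool_pos: [0.6298, -0.0807, 0.2632]
tool_rot: [0.01, -0.705, 0.009, 0.709]
contact_force: [1.6, 0.5, -0.3]
gripper_width: 0.55
```

drive_tool --series '[{"x":-1,"y":0,"z":0,"ax":0,"ay":0,"az":0},{"x":-1.5,"y":-1,"z":0,"ax":0,"ay":0,"az":0},{"x":-1.5,"y":-2.4,"z":0.6,"ax":0,"ay":0,"az":0},{"x":-1.5,"y":-3.8,"z":1.2,"ax":0,"ay":0,"az":0},{"x":-1.5,"y":-5.2,"z":2,"ax":0,"ay":0,"az":0}]'

```text
time: 9.38
tool_pos: [0.5847, 0.0512, 0.3031]
tool_rot: [0.01, -0.707, 0.01, 0.707]
contact_force: [-0.0, 0.3, 0.3]
gripper_width: 0.548
```

```bash
python3 - <<'E'
from h import *
from plant import cams
import cv2
np.set_printoptions(precision=3,suppress=True)
s,R=st(); print(s["time"],s["tool_pos"],s["contact_force"],s["joint_pos"],s["gripper_width"]*85); togo([.538,.0675,.15],down(-1))
a=cams.grab_frame("side")["img"][140:260,240:380]
cv2.imwrite("pics/s8.png",cv2.resize(a,(700,600),interpolation=3))
E
```

```text
9.3833 [0.585 0.051 0.303] [-0.042  0.315  0.323] [-0.039 -0.069  1.616 -0.     1.596  1.56 ] 46.57388005428078
shift [ 6.13 -0.6   1.88] turn [-0.02  0.01 -0.  ]
```

View pics/s8.png

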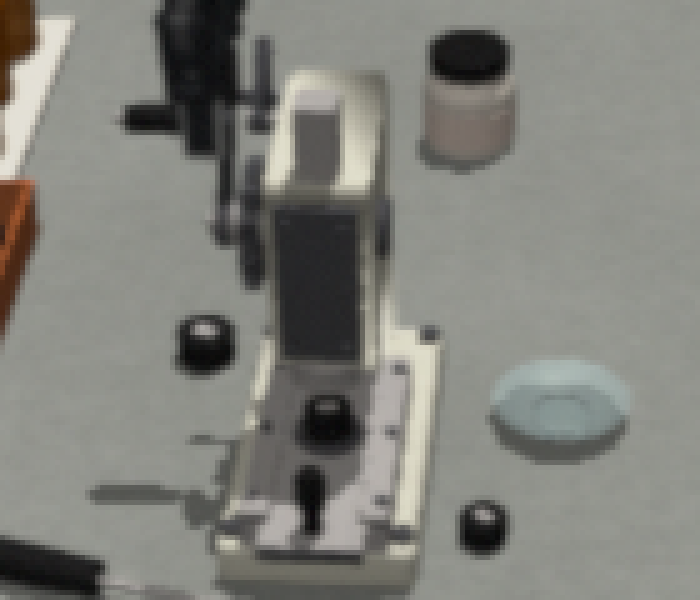

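```bash
python3 - <<'E'
from h import *
S=load("side0");T=load("top0")
s=lambda x,y:(240+x/5-.4,140+y/5-.4); t=lambda x,y:(270+x/6-.4,150+y/6-.4)
print(plane(S,s(310,486),.075),plane(S,s(312,532),.051),plane(T,t(174,366),.08))
E
```

```text
[0.54096256 0.05370546 0.075     ] [0.53938254 0.06638125 0.051     ] [0.53821771 0.06802653 0.08      ]
```

```bash
python3 - <<'E'
from h import *
import cv2
from plant import cams
f=cams.grab_frame("side");np.savez("pics/side1.npz",**f)
def proj(f,p):
    Ti=np.linalg.inv(f["cam_to_world"]);c=Ti[:3,:3]@p+Ti[:3,3];u=f["camera_matrix"]@c;return u[:2]/u[2]
for p in([.538,.068,.083],[.538,.068,.075],[.538,.068,.051]): print(proj(f,np.array(p)))
a=f["img"][215:260,275:335]
cv2.imwrite("pics/s9.png",cv2.resize(a,(780,585),interpolation=cv2.INTER_NEAREST))
E
```

```text
[302.03893591 237.74296547]
[302.13470907 239.92019042]
[302.41845157 246.37054896]
```

View pics/s9.png

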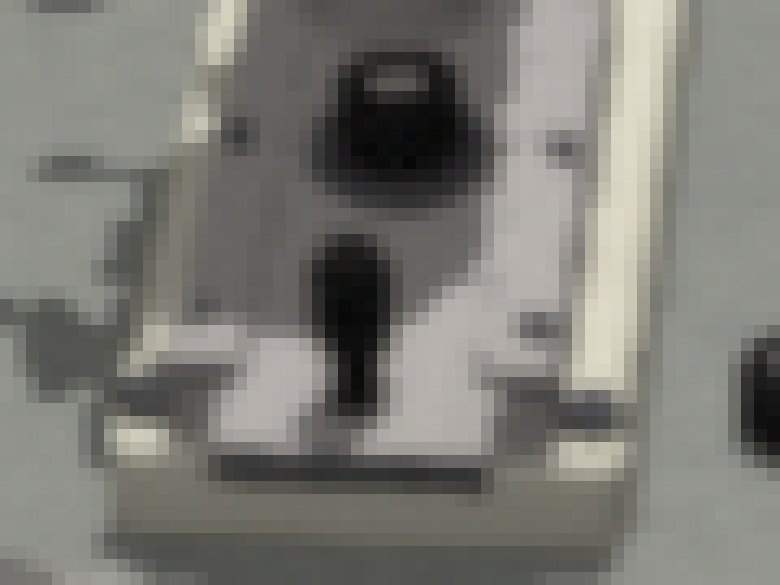

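```bash
python3 - <<'E'
from h import *
import cv2
T=load("top0"); a=T["img"][195:235,285:335]
cv2.imwrite("pics/t9.png",cv2.resize(a,(750,600),interpolation=cv2.INTER_NEAREST))
S=load("side1"); print("mount top",plane(S,(305.3,220.7),.073))
E
```

```text
mount top [ 0.53776277 -0.02769581  0.073     ]
```

View pics/t9.png

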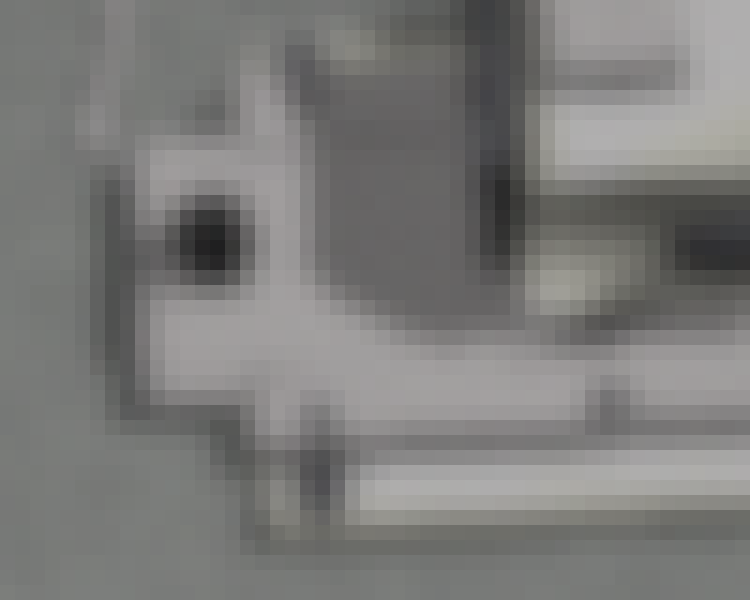

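drive_tool --series '[{"x":0.8,"y":-0.8,"z":0.9,"ax":0,"ay":0,"az":0},{"x":2,"y":-0.8,"z":1.83,"ax":0,"ay":0,"az":0},{"x":3.2,"y":-0.8,"z":1.83,"ax":0,"ay":0,"az":0},{"x":4.4,"y":-0.8,"z":1.83,"ax":0,"ay":0,"az":0},{"x":5.6,"y":-0.8,"z":1.83,"ax":0,"ay":0,"az":0}]' --hand 0.75

```text
time: 9.9
tool_pos: [0.5393, 0.0713, 0.162]
tool_rot: [0.009, -0.707, 0.01, 0.707]
contact_force: [-0.6, -0.0, -0.3]
gripper_width: 0.747
```

drive_tool --series '[{"x":0.9,"y":0,"z":0,"ax":0,"ay":0,"az":0},{"x":1.3,"y":0,"z":0,"ax":0,"ay":0,"az":0},{"x":1.3,"y":0,"z":0,"ax":0,"ay":0,"az":0},{"x":1.3,"y":0,"z":0,"ax":0,"ay":0,"az":0}]'

```text
time: 10.23
tool_pos: [0.5387, 0.0742, 0.1292]
tool_rot: [0.011, -0.706, 0.008, 0.708]
contact_force: [-0.7, 11.8, -2.6]
gripper_width: 0.746
```

```bash
python3 - <<'E'
from h import *
from plant import cams
import cv2
np.set_printoptions(precision=3,suppress=True)
s,R=st(); print(s["time"],s["tool_pos"],s["contact_force"],s["gripper_width"]*85); togo([.538,.072,.059],down(-1))
a=cams.grab_frame("side")["img"][140:260,240:380]
cv2.imwrite("pics/s10.png",cv2.resize(a,(700,600),interpolation=3))
E
```

```text
10.2333 [0.539 0.074 0.129] [-0.715 11.763 -2.617] 63.43350231592497
shift [2.81 0.1  0.01] turn [-0.    0.04  0.06]
```

View pics/s10.png

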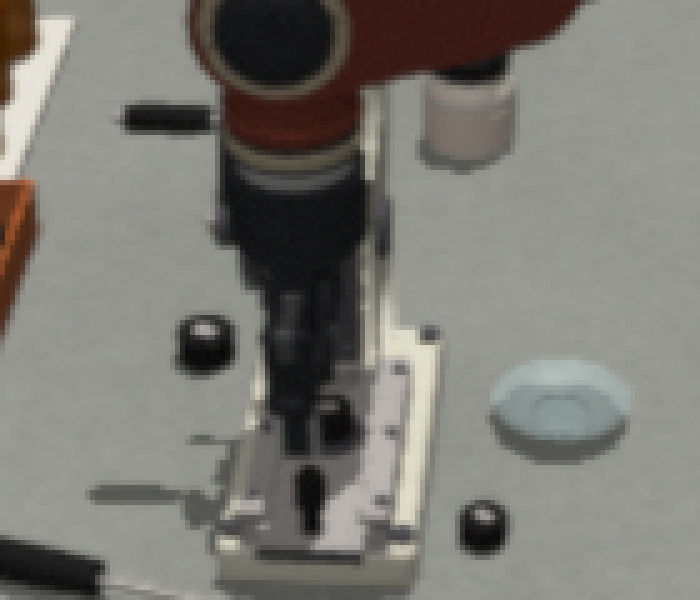

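Something on the gripper is touching the head: +y force 11.8 N, with the TCP pushed 3 mm. I'll back off, turn the jaws to close along the press x, and lean the gripper body away from the head.

drive_tool --series '[{"x":0,"y":-0.6,"z":0,"ax":0,"ay":0,"az":0},{"x":-1,"y":-1.2,"z":0,"ax":0,"ay":0,"az":0},{"x":-2,"y":-1.6,"z":0,"ax":-1.4,"ay":0,"az":0},{"x":-2.4,"y":-1.6,"z":0,"ax":-2.8,"ay":0,"az":0},{"x":-2.4,"y":-1.6,"z":0,"ax":-4.2,"ay":0,"az":0}]' --hand 0.5

```text
time: 10.7
tool_pos: [0.543, 0.1118, 0.1947]
tool_rot: [0.122, 0.698, 0.121, -0.695]
contact_force: [1.1, 0.2, -0.1]
gripper_width: 0.505
```

drive_tool --series '[{"x":0,"y":0,"z":0,"ax":-1.4,"ay":0,"az":0},{"x":0,"y":0,"z":0,"ax":-2.8,"ay":0,"az":0},{"x":0,"y":0,"z":0,"ax":-4.2,"ay":0,"az":0},{"x":0,"y":0,"z":0,"ax":-5.6,"ay":0,"az":0},{"x":0,"y":0,"z":0,"ax":-7,"ay":0,"az":0}]'

```text
time: 11.12
tool_pos: [0.5408, 0.111, 0.1905]
tool_rot: [-0.325, -0.627, -0.325, 0.628]
contact_force: [0.8, -0.8, 0.2]
gripper_width: 0.503
```

drive_tool --series '[{"x":0,"y":0,"z":0,"ax":-1.4,"ay":0,"az":0},{"x":0,"y":0,"z":0,"ax":-2.8,"ay":0,"az":0},{"x":0,"y":0,"z":0,"ax":-4.2,"ay":0,"az":0},{"x":0,"y":0,"z":0,"ax":-5.6,"ay":0,"az":0},{"x":0,"y":0,"z":0,"ax":-6.8,"ay":0,"az":0}]'

```text
time: 11.53
tool_pos: [0.5408, 0.111, 0.1905]
tool_rot: [-0.494, -0.505, -0.495, 0.506]
contact_force: [-1.3, -0.9, 0.2]
gripper_width: 0.497
```

```bash
cat >>h.py <<'E'
def lean(deg): # jaws along press x, tool pointing down and (deg) toward -PY
    a=np.radians(deg); x=np.array([0,0,-1.])*np.cos(a)-PY*np.sin(a); y=-PX
    return Ro.from_matrix(np.c_[x,y,np.cross(x,y)]), Ro.from_matrix(np.c_[x,-y,np.cross(x,-y)])
E
python3 - <<'E'
from h import *
from plant import cams
import cv2
np.set_printoptions(precision=3,suppress=True)
s,R=st(); print(s["time"],s["tool_pos"],s["contact_force"],s["joint_pos"],s["gripper_width"]*85);print(R.as_matrix())
for r in lean(20): togo([.538,.10,.15],r)
f=cams.grab_frame("top");np.savez("pics/top2.npz",**f)
a=cams.grab_frame("side")["img"][140:260,240:380]
cv2.imwrite("pics/s11.png",np.hstack([cv2.resize(a,(450,400),interpolation=3),cv2.resize(f["img"][150:250,270:390],(350,400))]))
E
```

```text
11.5333 [0.541 0.111 0.19 ] [-1.337 -0.907  0.157] [ 0.068 -0.092  1.824 -0.001  1.411  0.09 ] 42.28415149026723
[[-0.001  1.    -0.022]
 [-0.001 -0.022 -1.   ]
 [-1.    -0.001  0.001]]
shift [ 1.62 -0.1   0.44] turn [-35.4   -0.01  -6.23]
shift [ 1.62 -0.1   0.44] turn [ 0.06 -3.99  0.01]
```

View pics/s11.png

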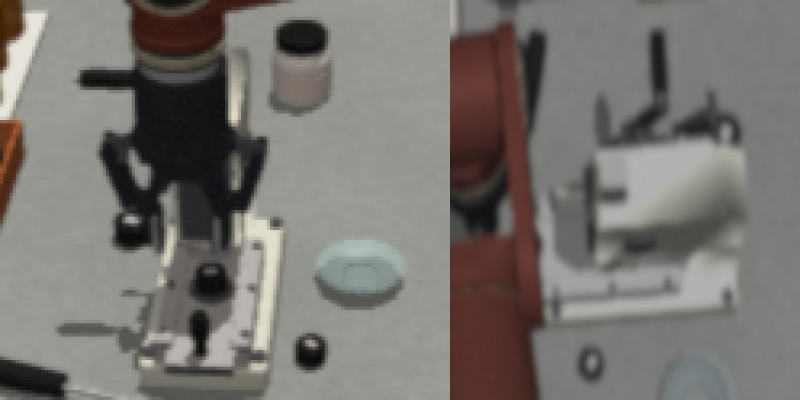

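drive_tool --series '[{"x":0.4,"y":-0.05,"z":0,"ax":0,"ay":-1.4,"az":0},{"x":0.9,"y":-0.1,"z":0.2,"ax":0,"ay":-2.8,"az":0},{"x":1.6,"y":-0.1,"z":0.5,"ax":0,"ay":-4,"az":0},{"x":2.4,"y":-0.1,"z":0.84,"ax":0,"ay":-4,"az":0},{"x":2.4,"y":-0.1,"z":0.84,"ax":0,"ay":-4,"az":0}]'

```text
time: 12.05
tool_pos: [0.5345, 0.0904, 0.1259]
tool_rot: [-0.569, -0.408, -0.402, 0.59]
contact_force: [-0.9, -0.3, -0.1]
gripper_width: 0.502
```

```bash
python3 - <<'E'
from h import *
from plant import cams
import cv2
np.set_printoptions(precision=3,suppress=True)
s,R=st(); print(s["time"],s["tool_pos"],s["contact_force"],s["joint_pos"],s["gripper_width"]*85)
togo([.538,.0595,.060],lean(20)[1])
f=cams.grab_frame("top");np.savez("pics/top2.npz",**f)
a=cams.grab_frame("side")["img"][140:260,240:380]
cv2.imwrite("pics/s12.png",cv2.resize(a,(700,600),interpolation=3))
E
```

```text
12.05 [0.535 0.09  0.126] [-0.93  -0.313 -0.065] [ 0.202  0.032  1.846 -0.347  1.368  0.318] 42.66601271545005
shift [2.9  0.2  0.25] turn [0.01 0.03 0.1 ]
```

View pics/s12.png

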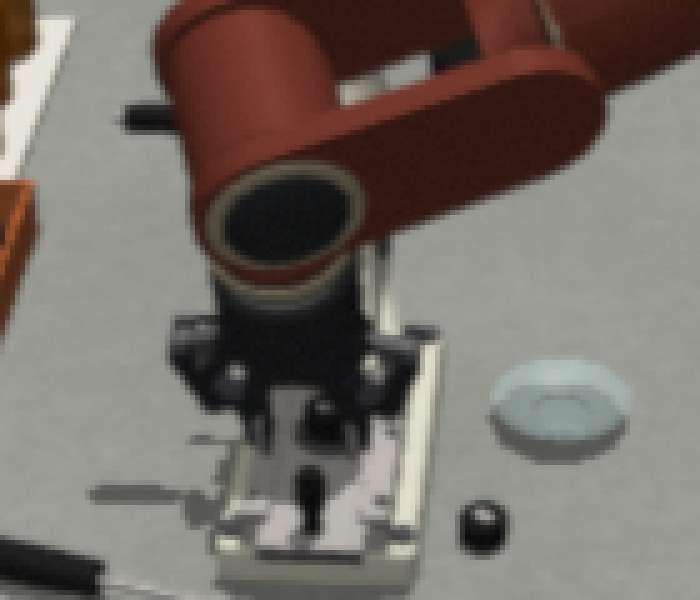

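drive_tool --series '[{"x":0.5,"y":0.12,"z":0.2,"ax":0,"ay":0,"az":0},{"x":1,"y":0.14,"z":0.25,"ax":0,"ay":0,"az":0},{"x":1.4,"y":0.14,"z":0.25,"ax":0,"ay":0,"az":0},{"x":1.4,"y":0.14,"z":0.25,"ax":0,"ay":0,"az":0}]'

```text
time: 12.48
tool_pos: [0.5394, 0.0717, 0.0982]
tool_rot: [-0.57, -0.41, -0.401, 0.588]
contact_force: [-0.8, 0.0, -0.5]
gripper_width: 0.5
```

```bash
python3 - <<'E'
from h import *
from plant import cams
import cv2
np.set_printoptions(precision=3,suppress=True)
s,R=st(); print(s["time"],s["tool_pos"],s["contact_force"],s["joint_pos"],s["gripper_width"]*85)
togo([.538,.0595,.060],lean(20)[1])
f=cams.grab_frame("side")["img"]; a=f[100:260,240:400]
cv2.imwrite("pics/s13.png",cv2.resize(a,(600,600),interpolation=3))
E
```

```text
12.4833 [0.539 0.072 0.098] [-0.767  0.003 -0.484] [ 0.168  0.06   1.868 -0.355  1.305  0.306] 42.510355436625495
shift [ 1.61 -0.03 -0.06] turn [-0.01  0.01  0.05]
```

View pics/s13.png

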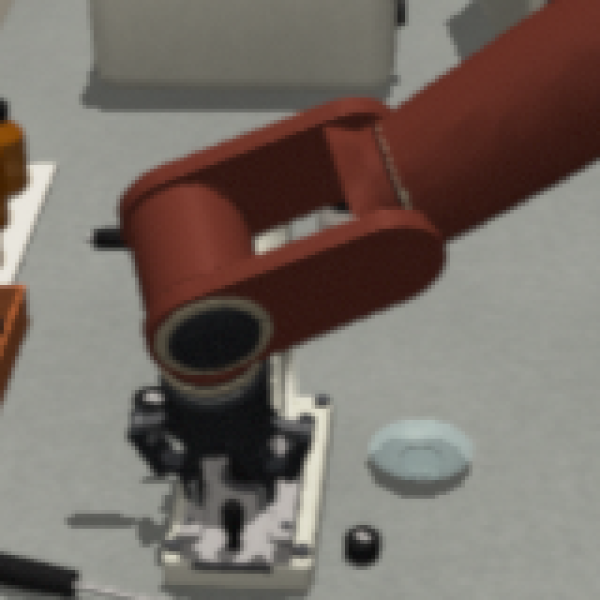

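drive_tool --series '[{"x":0.4,"y":0,"z":0,"ax":0,"ay":0,"az":0},{"x":0.8,"y":0,"z":-0.05,"ax":0,"ay":0,"az":0},{"x":1.2,"y":0,"z":-0.05,"ax":0,"ay":0,"az":0},{"x":1.5,"y":0,"z":-0.05,"ax":0,"ay":0,"az":0},{"x":1.5,"y":0,"z":-0.05,"ax":0,"ay":0,"az":0}]'

```text
time: 12.95
tool_pos: [0.5388, 0.0608, 0.0624]
tool_rot: [-0.571, -0.41, -0.401, 0.588]
contact_force: [0.1, 0.4, -0.7]
gripper_width: 0.498
```

```bash
python3 - <<'E'
from h import *
from plant import cams
import cv2
np.set_printoptions(precision=3,suppress=True)
s,R=st(); print(s["time"],s["tool_pos"],s["contact_force"],s["joint_pos"],s["gripper_width"]*85)
togo([.538,.0595,.060],lean(20)[1])
f=cams.grab_frame("side")["img"]; a=f[170:260,260:360]
cv2.imwrite("pics/s14.png",cv2.resize(a,(660,600),interpolation=3))
E
```

```text
12.95 [0.539 0.061 0.062] [ 0.13   0.37  -0.683] [ 0.149  0.1    1.893 -0.364  1.238  0.311] 42.329416292639586
shift [ 0.11 -0.03  0.02] turn [0.01 0.01 0.05]
```

View pics/s14.png

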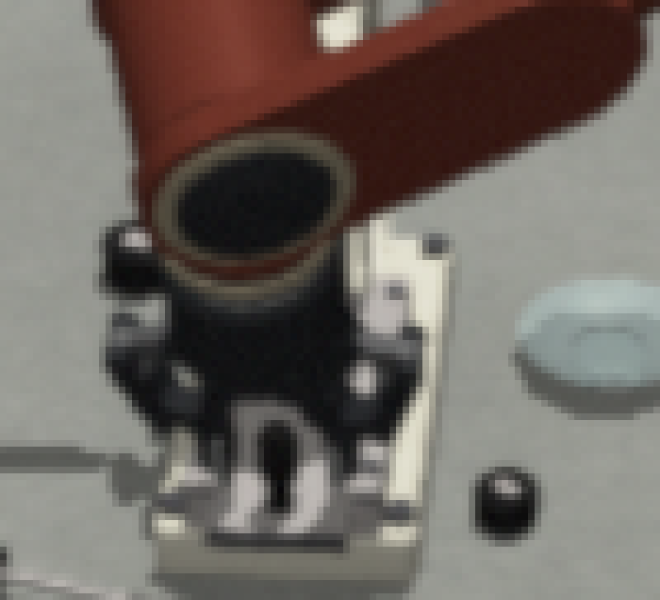

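drive_tool --series '[{"x":0,"y":0,"z":0,"ax":0,"ay":0,"az":0},{"x":0,"y":0,"z":0,"ax":0,"ay":0,"az":0},{"x":0,"y":0,"z":0,"ax":0,"ay":0,"az":0},{"x":0,"y":0,"z":0,"ax":0,"ay":0,"az":0},{"x":0,"y":0,"z":0,"ax":0,"ay":0,"az":0}]' --hand 0

```text
time: 13.42
tool_pos: [0.5398, 0.0617, 0.0657]
tool_rot: [-0.571, -0.411, -0.4, 0.588]
contact_force: [-4.8, 0.5, 3.5]
gripper_width: 0.193
```

```bash
python3 - <<'E'
from h import *
from plant import cams
import cv2
np.set_printoptions(precision=3,suppress=True)
s,R=st(); print(s["time"],s["tool_pos"],s["contact_force"],s["gripper_width"]*85)
print("PY in tool",R.inv().apply(PY))
f=cams.grab_frame("side")["img"]; a=f[170:260,260:360]
cv2.imwrite("pics/s15.png",cv2.resize(a,(660,600),interpolation=3))
E
```

```text
13.4167 [0.54  0.062 0.066] [-4.772  0.524  3.467] 16.37539033405272
PY in tool [-0.342 -0.001 -0.94 ]
```

View pics/s15.png

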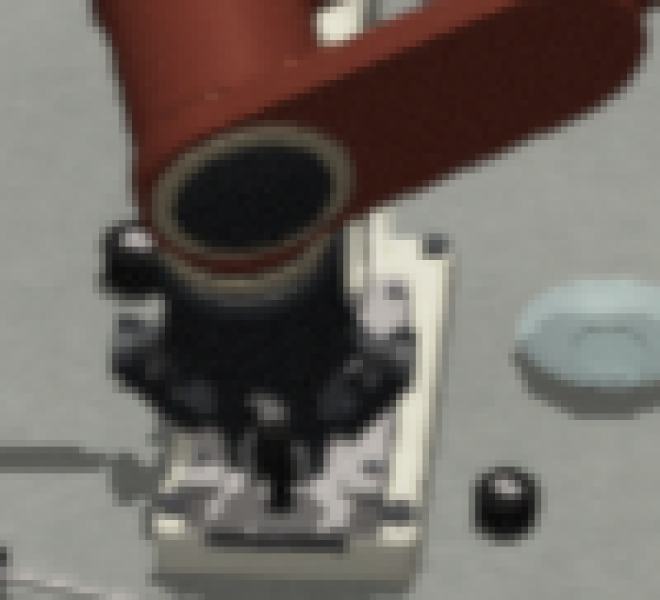

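drive_tool --series '[{"x":-0.03,"y":0,"z":-0.09,"ax":0,"ay":0,"az":0},{"x":-0.1,"y":0,"z":-0.28,"ax":0,"ay":0,"az":0},{"x":-0.17,"y":0,"z":-0.47,"ax":0,"ay":0,"az":0},{"x":-0.24,"y":0,"z":-0.66,"ax":0,"ay":0,"az":0},{"x":-0.31,"y":0,"z":-0.85,"ax":0,"ay":0,"az":0}]'

```text
time: 13.88
tool_pos: [0.5402, 0.0837, 0.0657]
tool_rot: [-0.571, -0.41, -0.4, 0.588]
contact_force: [-5.7, -3.5, 3.7]
gripper_width: 0.191
```

```bash
python3 - <<'E'
from h import *
from plant import cams
import cv2
np.set_printoptions(precision=3,suppress=True)
s,R=st(); print(s["time"],s["tool_pos"],s["contact_force"],s["gripper_width"]*85)
print("PY in tool",R.inv().apply(PY))
f=cams.grab_frame("side")["img"]; a=f[170:270,260:370]
cv2.imwrite("pics/s16.png",cv2.resize(a,(660,600),interpolation=3))
E
```

```text
13.8833 [0.54  0.084 0.066] [-5.698 -3.48   3.664] 16.26391971616614
PY in tool [-0.344 -0.001 -0.939]
```

View pics/s16.png

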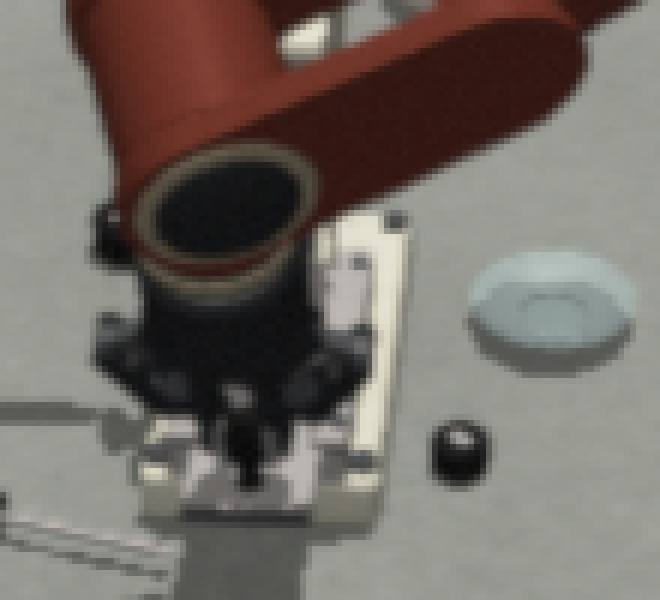

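The table is coming out with about 3.5 N of drag. I'll keep pulling: 22 mm is done, about 73 mm is left.

drive_tool --series '[{"x":-0.07,"y":0,"z":-0.19,"ax":0,"ay":0,"az":0},{"x":-0.14,"y":0,"z":-0.38,"ax":0,"ay":0,"az":0},{"x":-0.21,"y":0,"z":-0.57,"ax":0,"ay":0,"az":0},{"x":-0.28,"y":0,"z":-0.76,"ax":0,"ay":0,"az":0},{"x":-0.35,"y":0,"z":-0.95,"ax":0,"ay":0,"az":0}]'

```text
time: 14.35
tool_pos: [0.5406, 0.109, 0.0657]
tool_rot: [-0.571, -0.41, -0.4, 0.588]
contact_force: [-7.6, -2.8, 4.7]
gripper_width: 0.191
```

drive_tool --series '[{"x":-0.07,"y":0,"z":-0.19,"ax":0,"ay":0,"az":0},{"x":-0.14,"y":0,"z":-0.38,"ax":0,"ay":0,"az":0},{"x":-0.21,"y":0,"z":-0.57,"ax":0,"ay":0,"az":0},{"x":-0.28,"y":0,"z":-0.76,"ax":0,"ay":0,"az":0},{"x":-0.35,"y":0,"z":-0.95,"ax":0,"ay":0,"az":0}]'

```text
time: 14.77
tool_pos: [0.541, 0.1343, 0.0657]
tool_rot: [-0.571, -0.409, -0.4, 0.589]
contact_force: [-8.2, -1.9, 4.7]
gripper_width: 0.186
```

drive_tool --series '[{"x":-0.07,"y":0,"z":-0.19,"ax":0,"ay":0,"az":0},{"x":-0.14,"y":0,"z":-0.38,"ax":0,"ay":0,"az":0},{"x":-0.19,"y":0,"z":-0.52,"ax":0,"ay":0,"az":0},{"x":-0.21,"y":0,"z":-0.58,"ax":0,"ay":0,"az":0},{"x":-0.21,"y":0,"z":-0.58,"ax":0,"ay":0,"az":0}]'

```text
time: 15.18
tool_pos: [0.5412, 0.1502, 0.0657]
tool_rot: [-0.571, -0.41, -0.401, 0.588]
contact_force: [-8.3, 0.3, 5.7]
gripper_width: 0.192
```

```bash
python3 - <<'E'
from h import *
np.set_printoptions(precision=3,suppress=True)
s,R=st(); print(s["time"],s["tool_pos"],s["contact_force"],s["gripper_width"]*85)
E
```

```text
15.1833 [0.541 0.15  0.066] [-8.311  0.268  5.744] 16.30121264492576
```

drive_tool --series '[{"x":-0.04,"y":-0.03,"z":-0.1,"ax":0,"ay":0,"az":0},{"x":-0.07,"y":-0.05,"z":-0.2,"ax":0,"ay":0,"az":0},{"x":-0.1,"y":-0.06,"z":-0.28,"ax":0,"ay":0,"az":0},{"x":-0.13,"y":-0.06,"z":-0.35,"ax":0,"ay":0,"az":0},{"x":-0.13,"y":-0.06,"z":-0.35,"ax":0,"ay":0,"az":0}]'

```text
time: 15.6
tool_pos: [0.5413, 0.1567, 0.0657]
tool_rot: [-0.572, -0.408, -0.398, 0.589]
contact_force: [-3.2, -11.8, 4.4]
gripper_width: 0.19
```

```bash
python3 - <<'E'
from h import *
from plant import cams
import cv2
np.set_printoptions(precision=4,suppress=True)
s,R=st(); print(s["time"],s["tool_pos"],s["contact_force"],s["gripper_width"]*85)
f=cams.grab_frame("side")["img"]; a=f[170:290,240:380]
cv2.imwrite("pics/s17.png",cv2.resize(a,(700,600),interpolation=3))
E
```

```text
15.6 [0.5413 0.1567 0.0657] [ -3.1561 -11.8463   4.408 ] 16.127016242990223
```

View pics/s17.png

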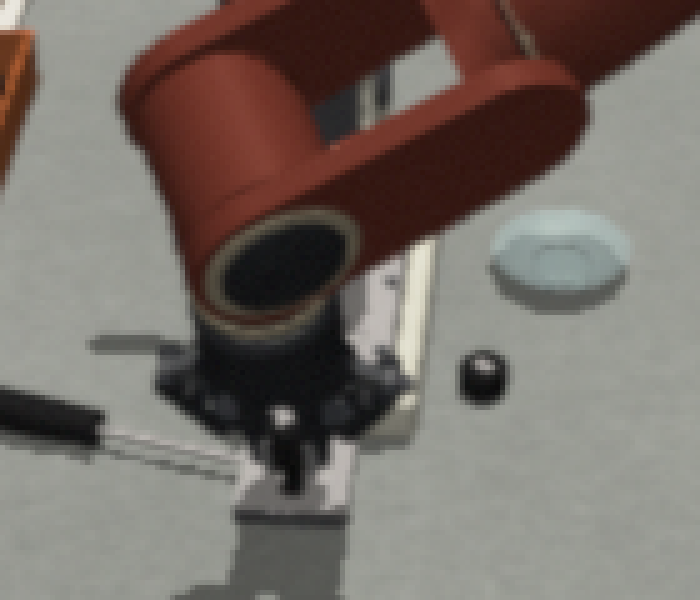

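drive_tool --series '[{"x":-0.04,"y":0,"z":-0.1,"ax":0,"ay":0,"az":0},{"x":-0.04,"y":0,"z":-0.1,"ax":0,"ay":0,"az":0},{"x":-0.04,"y":0,"z":-0.1,"ax":0,"ay":0,"az":0}]'

```text
time: 15.9
tool_pos: [0.5413, 0.1567, 0.0658]
tool_rot: [-0.573, -0.407, -0.397, 0.59]
contact_force: [-3.2, -20.9, 3.6]
gripper_width: 0.192
```

drive_tool --series '[{"x":-0.02,"y":0,"z":-0.05,"ax":0,"ay":0,"az":0},{"x":0,"y":0,"z":0,"ax":0,"ay":0,"az":0},{"x":0,"y":0,"z":0,"ax":0,"ay":0,"az":0},{"x":0,"y":0,"z":0,"ax":0,"ay":0,"az":0},{"x":0,"y":0,"z":0,"ax":0,"ay":0,"az":0}]' --hand 0.5

```text
time: 16.32
tool_pos: [0.5421, 0.1627, 0.0656]
tool_rot: [-0.572, -0.411, -0.4, 0.586]
contact_force: [0.1, -0.7, -0.8]
gripper_width: 0.502
```

```bash
python3 - <<'E'
from h import *
np.set_printoptions(precision=4,suppress=True)
s,R=st(); print(s["time"],s["tool_pos"],s["contact_force"],s["gripper_width"]*85)
E
```

```text
16.3167 [0.5421 0.1627 0.0656] [ 0.0808 -0.7424 -0.7822] 42.658430664732165
```

drive_tool --series '[{"x":-0.8,"y":0,"z":0,"ax":0,"ay":0,"az":0},{"x":-2,"y":0,"z":0,"ax":0,"ay":0,"az":0},{"x":-3.4,"y":0,"z":0,"ax":0,"ay":0,"az":0},{"x":-4.8,"y":0,"z":0,"ax":0,"ay":0,"az":0},{"x":-6.2,"y":0,"z":0,"ax":0,"ay":0,"az":0}]'

```text
time: 16.73
tool_pos: [0.5429, 0.216, 0.2125]
tool_rot: [-0.572, -0.411, -0.4, 0.587]
contact_force: [1.4, 0.0, 0.1]
gripper_width: 0.5
```

drive_tool --series '[{"x":-1.4,"y":0,"z":0,"ax":0,"ay":0,"az":0},{"x":-2.4,"y":-0.8,"z":-0.6,"ax":0,"ay":0,"az":0},{"x":-3,"y":-2,"z":-1.2,"ax":0,"ay":0,"az":0},{"x":-3,"y":-3,"z":-2.2,"ax":0,"ay":0,"az":0},{"x":-3,"y":-4,"z":-3.2,"ax":0,"ay":0,"az":0}]'

```text
time: 17.15
tool_pos: [0.4456, 0.3204, 0.2564]
tool_rot: [-0.572, -0.413, -0.4, 0.585]
contact_force: [0.4, 0.5, 0.4]
gripper_width: 0.498
```

```bash
python3 - <<'E'
from h import *
from plant import cams
import cv2
np.set_printoptions(precision=4,suppress=True)
s,R=st(); print(s["time"],s["tool_pos"],s["contact_force"],s["joint_vel"])
f=cams.grab_frame("side");np.savez("pics/sideF.npz",**f);g=cams.grab_frame("top");np.savez("pics/topF.npz",**g)
cv2.imwrite("pics/sF.png",f["img"]);cv2.imwrite("pics/tF.png",g["img"])
cv2.imwrite("pics/sFz.png",cv2.resize(f["img"][140:280,240:380],(600,600),interpolation=3))
E
```

```text
17.15 [0.4456 0.3204 0.2564] [0.3614 0.5404 0.3652] [0.6726 0.0159 0.2157 0.1414 0.0123 0.6825]
```

View pics/sF.png

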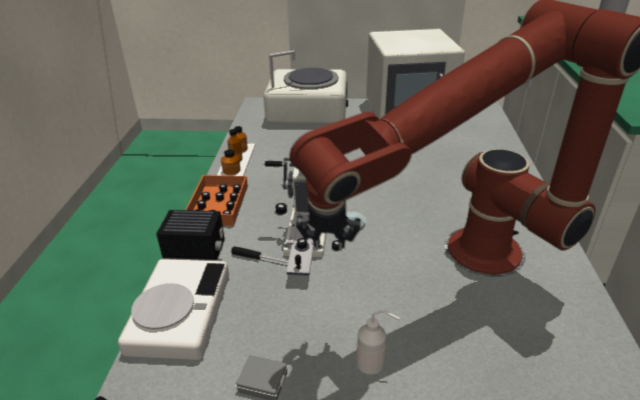

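View pics/sFz.png

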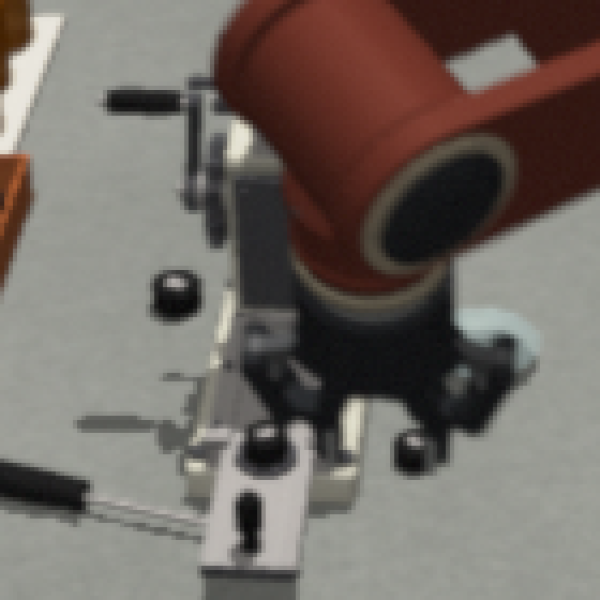

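View pics/tF.png

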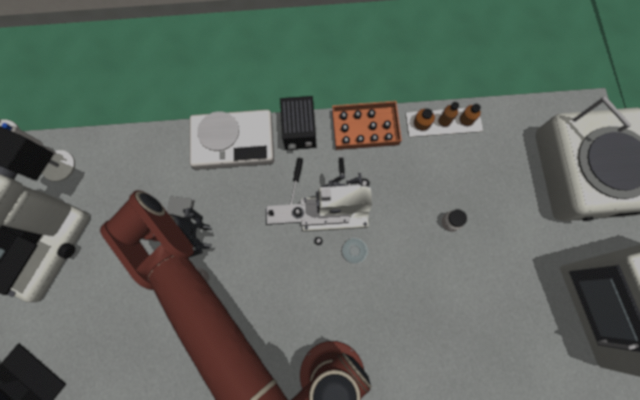

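drive_tool --series '[{"x":-1,"y":0,"z":-1,"ax":0,"ay":0,"az":0},{"x":-2,"y":0,"z":-2,"ax":0,"ay":0,"az":0},{"x":-2,"y":0,"z":-3,"ax":0,"ay":0,"az":0},{"x":-2,"y":0,"z":-3,"ax":0,"ay":0,"az":0},{"x":-2,"y":0,"z":-3,"ax":0,"ay":0,"az":0}]'

```text
time: 17.67
tool_pos: [0.4484, 0.4066, 0.2747]
tool_rot: [-0.572, -0.41, -0.4, 0.587]
contact_force: [0.3, -0.6, 0.4]
gripper_width: 0.5
```

```bash
python3 - <<'E'
from h import *
from plant import cams
import cv2
np.set_printoptions(precision=4,suppress=True)
s,R=st(); print(s["time"],s["tool_pos"],s["contact_force"],np.abs(s["joint_vel"]).max())
f=cams.grab_frame("side");g=cams.grab_frame("top");np.savez("pics/topF.npz",**g)
a=cv2.resize(f["img"][140:270,240:350],(381,450),interpolation=3);b=cv2.resize(g["img"][145:245,260:380],(419,450),interpolation=3)
cv2.imwrite("pics/F2.png",np.hstack([a,b]))
E
```

```text
17.6667 [0.4484 0.4066 0.2747] [ 0.3479 -0.5734  0.3958] 0.02568897875947481
```

View pics/F2.png

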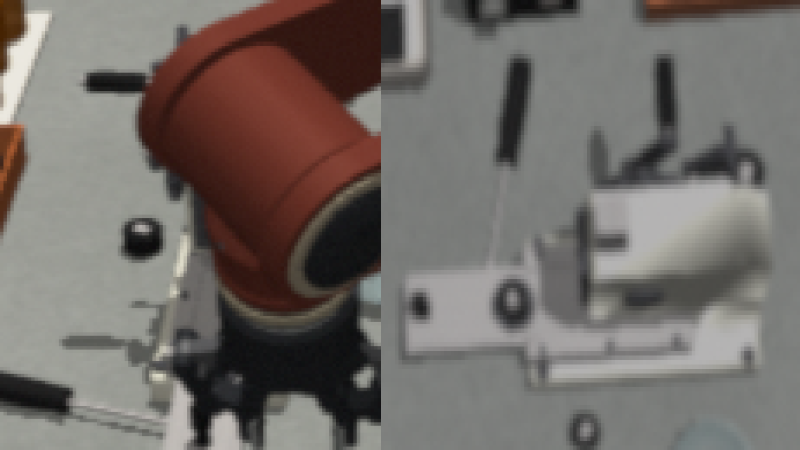

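```bash
python3 - <<'E'
from h import *
S=load("sideF");T=load("topF");T0=load("top0")
h,e=tri(S,(240+145/4.286-.4,140+101/4.286-.4),T,(260+(666-381)/3.49-.4,145+98/4.5-.4)); print("handle",h,e)
h0=np.array([.6325,.005,.2105])
# axle y from press geometry
for ay in(-.051,-.049,-.047): 
    an=[np.degrees(np.arctan2(q[2]-.185,q[1]-ay)) for q in(h0,h)]; print(ay,an,np.radians(an[1]-an[0]))
print("bar",plane(T,(260+(728-381)/3.49-.4,145+150/4.5-.4),.224))
print("mount top",plane(T,(260+(512-381)/3.49-.4,145+298/4.5-.4),.073),"knob",plane(T,(260+(420-381)/3.49-.4,145+304/4.5-.4),.083))
E
```

```text
handle [ 0.62967791 -0.07837301  0.24244026] 0.004093168789819833
-0.051 [np.float64(24.482485897347104), np.float64(115.48001310151085)] 1.5882064608857676
-0.049 [np.float64(25.277722235552947), np.float64(117.08366673039686)] 1.6023160043381885
-0.047 [np.float64(26.122621519038514), np.float64(118.64270379455388)] 1.6147800599237905
bar [ 0.59214926 -0.13067988  0.224     ]
mount top [0.53948937 0.07338246 0.073     ] knob [0.53978945 0.16211242 0.083     ]
```

```bash
python3 - <<'E'
from h import *
import cv2
A=load("side0");B=load("side1")
def proj(f,p):
    Ti=np.linalg.inv(f["cam_to_world"]);c=Ti[:3,:3]@p+Ti[:3,3];u=f["camera_matrix"]@c;return u[:2]/u[2]
b=np.array([.534,-.015,.25]); p0=proj(A,b)
for dz in(.0270,.0288,.0306): print(dz,proj(A,b+[0,0,.0])-proj(A,b+[0,0,dz]))
for f in(A,B): print(f["img"][154:186,302:305].mean(axis=(1,2)).astype(int))
a=np.hstack([cv2.resize(f["img"][150:190,285:325],(400,400),interpolation=cv2.INTER_NEAREST) for f in(A,B)])
cv2.imwrite("pics/rack.png",a)
E
```

```text
0.027 [0.30922653 8.29615696]
0.0288 [0.33008257 8.8556979 ]
0.0306 [0.35096909 9.41605687]
[167 178 185 189 194 200 204 207 210 213 214 214 207 182 172 171 165 138
  91  83  84  85  90 101  92  82  77  73  55  41  39  38]
[170 182 188 188 177 174 175 163 123  89  85  85  85  86  86  86  85  85
  86  85  86  87  93 103  94  82  70  56  54  41  38  38]
```

View pics/rack.png

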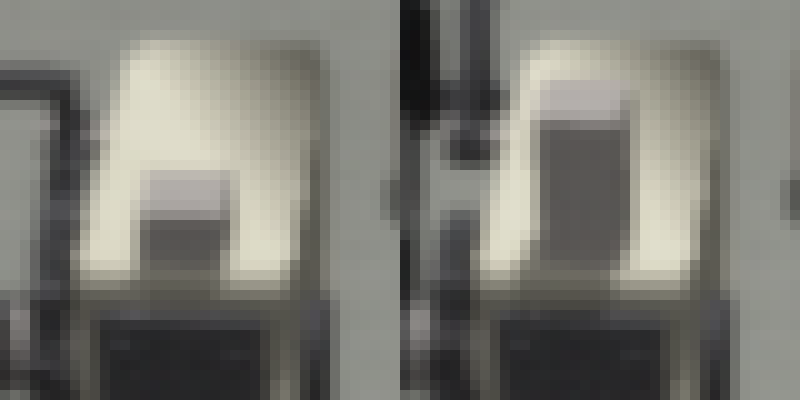

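```bash
python3 - <<'E'
from plant import workorder
print(workorder.job_done())
E
```

```text
the job is handed in; nothing more can be done
None
```

The job is done and handed in after about 17.7 s of robot time. The pawl is thrown over, the ram is up, and the table is out to its stop with the mount in its nest. The gripper is open and clear of everything.

- **Pawl:** I pushed the lifting bar over with the shut fingers, and it tipped onto its rest. Its last measured position is y −0.131 m in world axes, against about −0.133 m expected.
- **Ram:** I cranked the handle back until it stopped moving (0.5 mm of motion for 5 mm commanded, with the force doubling). The rack top rose about 30.3 mm, which is about 1.68 rad of the 1.70. A rougher estimate from the handle position gave only about 1.60 rad. I trusted the firm stop and the rack measurement.
- **Table:** I pulled the knob 95.0 mm until it came up hard against the stop, at 12 N and then 21 N. The last top view shows the mount upright in its nest. I judged flatness by eye only.
- **Unplanned contact:** On the first approach to the knob, the open gripper touched the press head at about 12 N, under the 40 N limit. I backed off and came in again with the jaws turned and the gripper leaning away, and nothing touched.
- **Bench items:** By eye in the last pictures, the other things look undisturbed. The arm hid part of the views (the slide box in the top view), and I did not measure any of them.

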